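Free the length stop and set it against the sample board

TASK

Unlock the length stop on the fence: pull its black spring knob straight up, turn it anticlockwise until it comes up against its stop, and let it down into its rest notch so that it stays up by itself. Then, with the knob let go, slide the stop along the fence until its face just touches the end of the sample board, without shoving the board along. Do not force the knob against its stop or its slot. Knock over neither the spray can nor the jar, and let go of everything.

Things in the scene. Friction and masses are not known exactly. Their poses are not given: they have to be found in the camera images.
- fence: aluminium rail fastened to the bench, 460 mm long (y, from -220 to +240 mm), 95 mm wide (x), top 20 mm above the bench; a low fence strip along its +x side is 42 mm high. Origin under the middle of its width, on the bench; y runs along the rail, z up. Fixed. Set down anywhere within some 10 x 17 cm and turned up to 0.35 rad.
- carriage: the length stop: grey block on the rail, 60 mm wide (x), 25 mm high, 140 mm long (y -30 to +110 mm), with axes parallel to the fence's. Origin on the plunger's axis, on the block's underside (20 mm above the bench). Slides along the rail towards the fence's -y only once the plunger's pin is out of the rail; sliding friction about 2 N.
- fin_grip (a point): point to hold the stop by: the steel fin that stands on the block's +y end, 12 mm thick (x), 36 mm long (y), its top 13 mm above and its foot (the block's top) 27 mm below this point; 90 mm in y from the plunger's axis.
- stop_face (a point): middle of the stop's steel face, at the block's -y end, 30 mm from the plunger's axis; axes as the fence's.
- plunger: spring plunger through the block: black grip bar 46 mm long (own y), 14 mm thick (own x), 24 mm high, its underside 58 mm above the origin, on a 13 mm stem. Origin on the axis, at the block's underside when down; z up; at the start x and y as the fence's. Lifts up to 16 mm and turns with the knob; spring 7 N when down, 12 N at 13 mm. More than 25 N between it and the collar damages it.
- knob_grip (a point): point to hold the grip bar by, on the plunger's axis, 8 mm below the bar's top, 94 mm above the bench when down; axes as the plunger's. Lift about 14 mm, turn to the stop, ease back some 0.05 rad, let down 7 mm into the notch: there it stays up by itself, 7 mm above its lowest position.
- latch_tip (a point): end of the steel arm that sticks out under the bar along the plunger's own +x, at 24 mm from the axis. Down, it sits in a deep slot of the collar and cannot turn; lifted 11 mm it clears the collar's crown and turns only anticlockwise seen from above, until it meets a rigid upright stop, felt as a twisting moment (0.3 N m is about 15 N on the arm).
- collar: notched steel collar on the block's top, origin at its centre there, 48 mm across, its tallest parts ending 12 mm below the bar (knob down). The stop lies 0.80 to 1.42 rad of turn from the start, different each time and not to be read from any pose; the rest notch is the last 0.10 rad before it. Let down short of the notch, the arm only lies on the crown, about 10 to 11 mm up.
- board: sample board, wood, 200 mm long (y), 50 mm wide, 30 mm thick, lying on the rail along the fence strip, on the stop's -y side. It is stiffly held: it slides along the rail if pushed with more than about 16 N, and must not be.
- board_end (a point): middle of the board's end that faces the stop, at the height of stop_face; axes as the fence's. 70 to 120 mm from the stop's face at the start.
- spray_can: spray can 58 mm across, 170 mm high, standing behind the fence (its +x side). Origin under its centre.
- jar: glass jar 64 mm across, 85 mm high, standing behind the fence. Origin under its centre.

How it is judged:
By the outcome, as a careful person would: the job done as asked, in the order asked, and still so for the second after the job is handed in, with the robot touching nothing.
It also fails if it takes over 72 s, if anything falls off the work surface, if the arm or the gripper's body presses on something with over 40 N, if the wrist force passes 120 N, or if a joint passes its speed limit or range.

ROBOT

A 6-joint arm with a two-finger parallel gripper is mounted at the origin on the work surface. World frame = base frame: x ahead of the robot, y to its left, z up, the work surface at z = 0. Lengths are in m, angles in degrees, forces in N, time in s.
With the tool pointing down it reaches from about 0.325 to 0.85 m from the base axis. Payload 15.5 kg.
Tool frame: the origin (TCP) lies at the very end of the fingers, on their centre line; the grasp point (between the pads) lies arm.grip_depth behind it (arm.grip_depth is the distance from the TCP to the grasp point, in m); z points along the fingers, y is the direction in which the jaws open and shut (so a half turn about z gives the same grasp; the last joint's range is limited). The gripper opens to 91 mm and grips with 3 to 60 N. Pads are 32 mm wide; open, the fingers measure 118 mm over their backs; the gripper's body (76 mm by 178 mm) begins 60 mm behind the grasp point.
Start: joints at [-71.018, 28.281, 77.091, -0, 74.628, -5.472], TCP at [0.259, -0.569, 0.214] pointing down, gripper open.
Joint ranges: [-166.48, 166.48], [-47.26, 123.95], [12.59, 153.08], [-70.14, 250.14], [6.76, 159.57], [-176.63, 176.63]. Speed limits (degrees/s): [108.29, 108.29, 147.25, 172.46, 172.46, 172.46].

INTERFACE

Orientations are given as a 3x3 rotation matrix whose columns are the frame's x, y, z axes.
In Python, from rig import arm gives the robot as it stands. Calls block until the motion is done:
- arm.move_to(position, orientation): joint-space move of the TCP to a pose.
- arm.move_l(position, orientation=None, feed=0.15): straight line of the TCP; orientation=None keeps the orientation; feed is the mean speed in m/s.
- arm.move_joints(angles): joint-space move.
- arm.grip(opening): finger opening in m; the grip force is fixed at half the most; returns when the fingers have stopped.
- arm.sleep(seconds).
- arm.solve_ik(position, orientation): joint angles nearest the present ones, or None.
- arm.snapshot(name): name is "scene" or "top"; returns the picture (480x640x3 uint8, red, green, blue); there is no depth.
- arm.get_calibration(name): a dict with "intrinsics" (3x3 intrinsics, pixels), "k1" (the pictures are not rectified: a ray, as slopes to the right and down, at radius r is drawn at 1 + k1 r^2 times it, then the intrinsics apply), "cam_to_world" (4x4, takes a point from camera to world coordinates). Camera axes: x right, y down, z forward; pixel columns grow to the right and rows downward; lengths in m; the calibration is good to about 2 mm. A picture is of the moment at which its call begins. get_calibration takes no time and is no camera call.
A pose or a line that the arm cannot do raises arm.Unreachable and nothing moves.
- arm.sign_off(): hands the job in, once; it reports no verdict.
Readings, each from a call of its own:
- arm.current_t(): time.
- arm.current_joint_positions(): joint angles.
- arm.current_dq(): joint speeds.
- arm.current_tau(): joint torques, N m.
- arm.current_ee_pos(): TCP position.
- arm.current_tool_rot(): TCP orientation.
- arm.current_force(): force on the tool from outside, world axes, zero at the start.
- arm.current_torque(): the same for the moment, N m.
- arm.current_width(): finger opening in m.
Only numpy, scipy, OpenCV 4.12 (cv2) and the standard library are available. Lean on these libraries where they do the work, as an engineer would, in place of code of your own. Each camera call takes 0.05 s, during which the arm holds its last target. There are 200 camera calls.

## Working session

There is one attempt and no reset: what is moved stays moved. The work goes in short steps, each a Python script; the robot and the scene stay as the last script left them, time stands still between calls to the robot, and variables do not carry over. Pictures are saved under pics/ and viewed, about 8 in all and at most 12, crops included, and the job is handed in when it is done.

```bash
ls; mkdir -p pics; python3 - <<'E'
from rig import arm
import cv2,numpy as np
for n in("scene","top"):
    im=arm.snapshot(n); cv2.imwrite(f"pics/{n}0.png",im[:,:,::-1]); c=arm.get_calibration(n); print(n,c["intrinsics"],c["k1"],np.round(c["cam_to_world"],4))
print(arm.grip_depth,arm.current_t(),arm.current_force(),arm.current_torque(),np.round(arm.current_tool_rot(),3))
E
```

```text
pics
scene [[484.07839529   0.         319.57493808]
 [  0.         484.07839529 232.05558213]
 [  0.           0.           1.        ]] -0.05623616808756145 [[-0.6237  0.5134 -0.5895  1.0215]
 [ 0.7817  0.4132 -0.4672  0.3458]
 [ 0.0037 -0.7522 -0.659   0.5036]
 [ 0.      0.      0.      1.    ]]
top [[593.607727     0.         325.42331211]
 [  0.         593.607727   255.92223554]
 [  0.           0.           1.        ]] -0.0793825752267526 [[ 0.0041 -0.9963  0.0853  0.564 ]
 [-0.9999 -0.0027  0.0162  0.0394]
 [-0.0159 -0.0853 -0.9962  0.9209]
 [ 0.      0.      0.      1.    ]]
0.0188 0.1 [-0.35228313  0.08844538 -0.30858563] [-0.07476435  0.02603912  0.03255476] [[ 0.91   0.414 -0.   ]
 [ 0.414 -0.91   0.001]
 [ 0.    -0.001 -1.   ]]
```

View pics/top0.png

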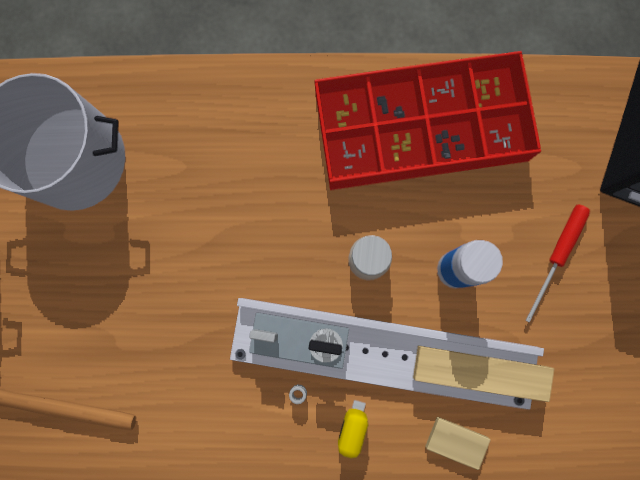

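View pics/scene0.png

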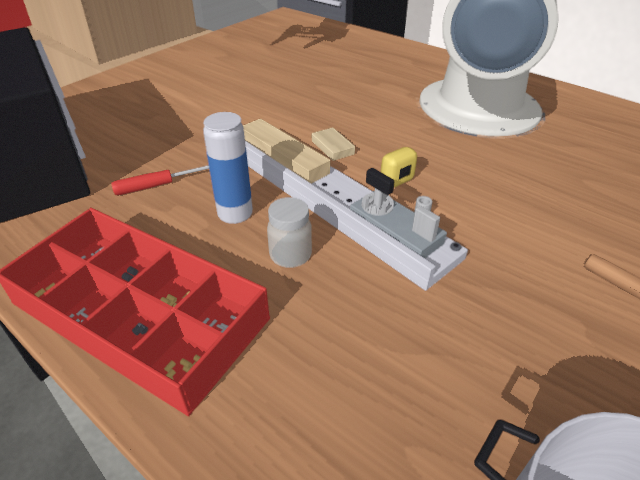

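Top picture: the fence runs from (235,330) to (540,375), with the knob bar at (325,348), the fin at (264,337) and the near board end at about x=417. The jar is at (371,257) and the can at (475,265). The scene view agrees. Next I'll measure with masks.

```bash
cat > h.py <<'E'
from rig import arm
import cv2,numpy as np
def undist(n,px):
    c=arm.get_calibration(n);K=c["intrinsics"]
    return cv2.undistortPoints(np.array(px,float).reshape(-1,1,2),K,np.array([c["k1"],0,0,0,0.]))[:,0],c["cam_to_world"]
def plane(n,px,z):
    u,T=undist(n,px); d=np.c_[u,np.ones(len(u))]@T[:3,:3].T
    return T[:3,3]+d*((z-T[2,3])/d[:,2])[:,None]
def proj(n,P):
    c=arm.get_calibration(n);T=c["cam_to_world"];Q=(np.atleast_2d(P)-T[:3,3])@T[:3,:3]
    s=Q[:,:2]/Q[:,2:];s=s*(1+c["k1"]*(s**2).sum(1,keepdims=True))
    return s@c["intrinsics"][:2,:2].T+c["intrinsics"][:2,2]
def near(mask,p):
    n,l,s,c=cv2.connectedComponentsWithStats(mask.astype(np.uint8))
    i=min(range(1,n),key=lambda i:np.hypot(*(c[i]-p)) if s[i,4]>60 else 1e9)
    return l==i
E
python3 - <<'E'
from h import *
im=cv2.imread("pics/top0.png").astype(int); sc=cv2.imread("pics/scene0.png").astype(int)
k=near(im.max(2)<45,(325,348)); pts=np.argwhere(k)[:,::-1]
r=cv2.minAreaRect(pts.astype(np.float32)); W=plane("top",cv2.boxPoints(r),.102)
print("knob rect",r,"world",W.round(4), W.mean(0).round(4))
k2=near(sc.max(2)<45,(380,180)); p2=np.argwhere(k2)[:,::-1]; print("scene knob",p2.mean(0),p2.min(0),p2.max(0),len(p2), "predicted of top estimate",proj("scene",[*W.mean(0)[:2],.090]))
# wood board
hsv=cv2.cvtColor(im.astype(np.uint8),cv2.COLOR_BGR2HSV)
print("hsv board",hsv[375,440],hsv[385,520],"bench",hsv[430,560],hsv[440,300])
b=im[300:430,225:565].astype(np.uint8); s=im.astype(np.uint8)
cv2.imwrite("pics/crop1.png",cv2.resize(b[:,:190],None,fx=4,fy=4,interpolation=cv2.INTER_CUBIC))
cv2.imwrite("pics/crop2.png",cv2.resize(b[:,130:],None,fx=3.8,fy=3.8,interpolation=cv2.INTER_CUBIC))
E
```

```text
knob rect ((324.7080078125, 347.3559875488281), (32.10993957519531, 9.74925708770752), 10.30484676361084) world [[0.5057 0.0759 0.102 ]
 [0.5188 0.0736 0.102 ]
 [0.5112 0.0303 0.102 ]
 [0.4981 0.0327 0.102 ]] [0.5084 0.0531 0.102 ]
scene knob [380.43589744 181.4775641 ] [367 168] [393 193] 312 predicted of top estimate [[380.48680598 182.3410739 ]]
hsv board [ 20  92 200] [ 20  93 189] bench [ 14 151 165] [ 14 150 158]
```

View pics/crop1.png

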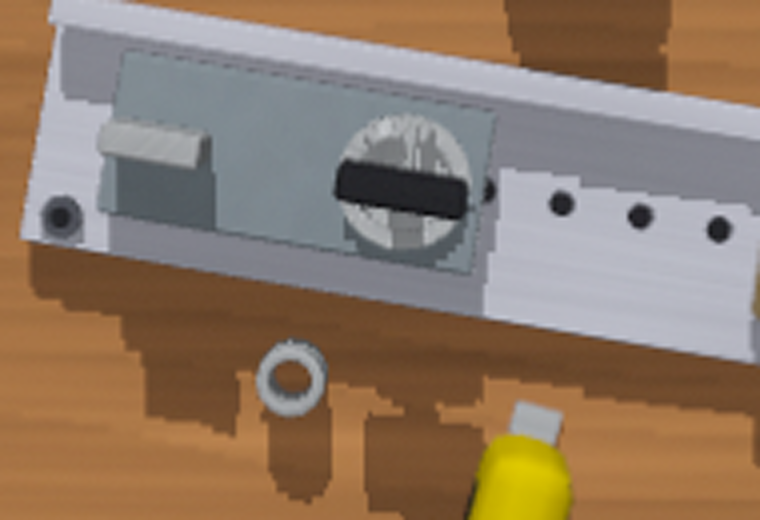

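View pics/crop2.png

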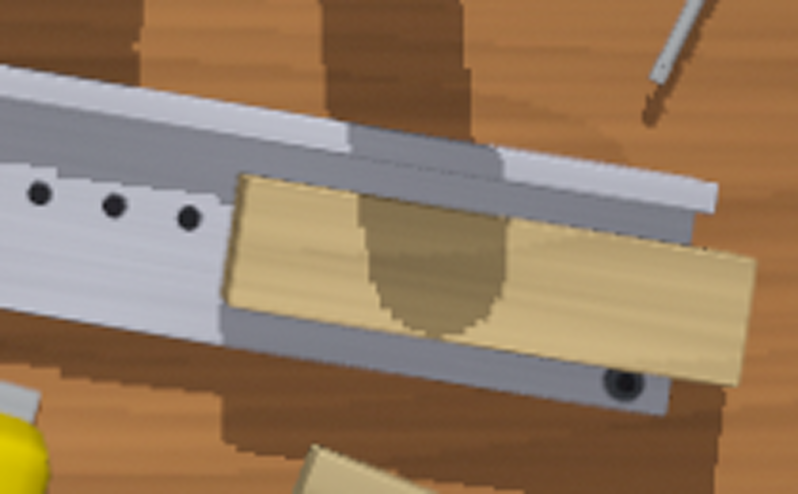

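Crop 1 shows the block's -y corners at about (349,327.5) and (342.5,368), and the fin top at about (264,336). Crop 2 puts the board's near top corners at (418.7,346) and (415.5,380.5). Next I'll turn these into positions and hover over the knob.

```bash
cat >> h.py <<'E'
def rot(yaw,s=1):   # tool down, tool y = s*(cos,sin)(yaw)
    y=s*np.array([np.cos(yaw),np.sin(yaw),0]); z=np.array([0,0,-1.]); return np.c_[np.cross(y,z),y,z]
def ft(): 
    F=np.mean([np.r_[arm.current_force(),arm.current_torque()] for _ in range(3)],0); return F
E
python3 - <<'E'
from h import *
S=plane("top",[(238,300),(543.9,348.2)],.042); d=S[0]-S[1]; print("strip len",np.linalg.norm(d),"yaw",np.arctan2(d[1],d[0])-np.pi/2)
B=plane("top",[(348.75,327.5),(342.5,368),(250.75,353),(255.5,312.5)],.045); 
l=(B[2]+B[3]-B[0]-B[1])/2; print("block",B.round(4).tolist(),np.linalg.norm(l),np.linalg.norm(B[0]-B[1]),"yaw",np.arctan2(l[1],l[0])-np.pi/2)
E=plane("top",[(418.7,346.05),(415.5,380.5)],.05); print("board",E.round(4).tolist(),np.linalg.norm(E[0]-E[1]))
yaw=np.arctan2(d[1],d[0])-np.pi/2; fy=np.array([-np.sin(yaw),np.cos(yaw)]); fx=np.array([np.cos(yaw),np.sin(yaw)])
k=np.array([.5084,.0531]);
for n,p in(("face",(B[0]+B[1])/2),("blockend",(B[2]+B[3])/2),("bend",E.mean(0)),("fin",plane("top",[(264,336)],.085)[0])): print(n,p.round(4),"rel knob fx,fy",((p[:2]-k)@fx).round(4),((p[:2]-k)@fy).round(4))
print("jar",plane("top",[(371,257)],.085),"can",plane("top",[(478,262)],.17))
for s in(1,-1):
  for da in(0,1.5):print(s,da,np.round(arm.solve_ik([*k,.0752],rot(yaw+da,s)),1))
E
```

```text
strip len 0.45812066008983143 yaw -0.15323656379188577
block [[0.5337, 0.0189, 0.045], [0.4747, 0.0279, 0.045], [0.4956, 0.1627, 0.045], [0.555, 0.1564, 0.045]] 0.13769748839962084 0.05968251456138115 yaw -0.15375372887637107
board [[0.5073, -0.0828, 0.05], [0.4575, -0.078, 0.05]] 0.04998849605696498
face [0.5042 0.0234 0.045 ] rel knob fx,fy 0.0004 -0.03
blockend [0.5253 0.1595 0.045 ] rel knob fx,fy 0.0004 0.1077
bend [ 0.4824 -0.0804  0.05  ] rel knob fx,fy -0.0053 -0.1359
fin [0.5226 0.1386 0.085 ] rel knob fx,fy 0.001 0.0867
jar [[ 0.63420994 -0.01145221  0.085     ]] can [[ 0.62106894 -0.14231187  0.17      ]]
1 0 [ -0.7  30.2 101.7  -0.   48.1   8. ]
1 1.5 [ -0.7  30.2 101.7  -0.   48.1 -77.9]
-1 0 [  -0.7   30.2  101.7   -0.    48.1 -172. ]
-1 1.5 [ -0.7  30.2 101.7  -0.   48.1 102.1]
```

```bash
python3 - <<'E'
from h import *
yaw=-.1535;k=np.array([.5084,.0531]);R=rot(yaw)
fx=R[:2,1]
arm.move_to([*k,.17],R); arm.grip(.05); arm.move_l([*k,.0757],feed=.08)
arm.sleep(.2);print(arm.current_t(),arm.current_ee_pos(),ft().round(2))
for w in(.022,.019,.017,.0155,.012):
    arm.grip(w);F=ft();print(w,round(arm.current_width(),4),F.round(2),"fx",(F[:2]@fx).round(2),arm.current_t())
    if abs(F[:2]@fx)>4: break
cv2.imwrite("pics/g1.png",arm.snapshot("scene")[100:280,280:480,::-1].repeat(3,0).repeat(3,1))
E
```

```text
4.7917 [0.5085973  0.05312082 0.07601526] [-0.76 -0.18  0.97 -0.04 -0.08 -0.03]
0.022 0.0223 [-0.35  0.09  0.64  0.02 -0.11  0.03] fx -0.36 5.4
0.019 0.0188 [-0.29  0.28 -0.52 -0.04 -0.09 -0.04] fx -0.33 5.675
0.017 0.0172 [ 0.55 -0.89  0.9  -0.04 -0.11  0.02] fx 0.68 5.925
0.0155 0.0156 [ 0.52  0.72  0.42 -0.04 -0.07 -0.03] fx 0.4 6.1667
0.012 0.0139 [-1.38  0.55  1.65  0.    0.25 -0.07] fx -1.45 6.3833
```

View pics/g1.png

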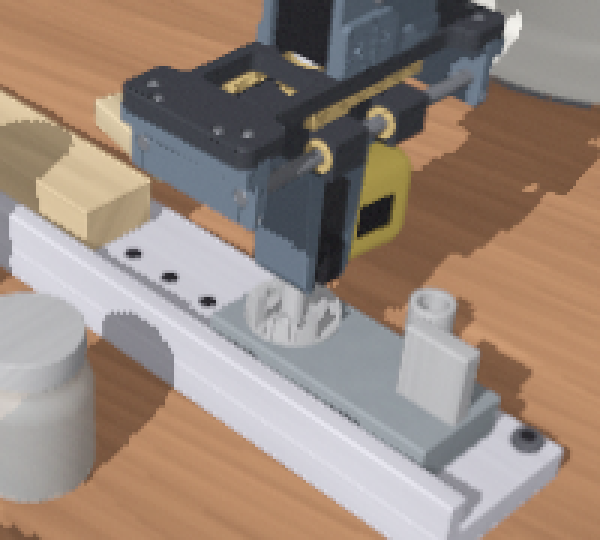

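The knob is held on centre: width 13.9 mm, side force about 1.5 N. A round post with a hole stands beside the fin, so I'll locate it before grasping there. Next I'll lift and turn.

```bash
python3 - <<'E'
from h import *
yaw=-.1535
p=np.array(arm.current_ee_pos());p0=np.array([.5084,.0531,.0757]);z0=p0[2]
# post position from two views
for z in(0,.03,.06,.09): print("post",z,plane("top",[(298,394)],z)[0,:2].round(3),plane("scene",[(424,198)],z)[0,:2].round(3))
for dz in(.004,.008,.011,.014):
    arm.move_l([*p0[:2],z0+dz],rot(yaw),feed=.03); F=ft(); print(dz,F.round(2),round(arm.current_width(),4))
b=ft(); a=0
while a<1.46:
    s=.06 if a<.70 else .02
    a+=s; arm.move_l([*p0[:2],z0+.014],rot(yaw+a),feed=.05); F=np.mean([ft() for _ in range(2)],0)-b
    if a>.65 or a<.1: print(round(a,3),F.round(2),round(arm.current_t(),2))
    if abs(F[5])>.18 or np.hypot(*F[:2])>8: print("contact",a,F.round(2));break
print(arm.current_ee_pos(),arm.current_t(),arm.current_width())
E
```

```text
post 0 [0.43  0.096] [0.388 0.073]
post 0.03 [0.434 0.094] [0.426 0.09 ]
post 0.06 [0.439 0.092] [0.464 0.106]
post 0.09 [0.443 0.09 ] [0.502 0.122]
0.004 [-0.76 -1.19 -9.44 -0.03 -0.07 -0.01] 0.0137
0.008 [-1.29e+00 -2.20e-01 -1.10e+01 -1.00e-02  7.00e-02  5.00e-02] 0.0139
0.011 [-1.670e+00 -1.300e-01 -1.153e+01 -4.000e-02  1.500e-01 -1.000e-02] 0.0143
0.014 [-2.14e+00  2.00e-02 -1.31e+01 -9.00e-02  2.60e-01 -1.00e-02] 0.0139
0.06 [-0.07  0.26  0.19  0.05  0.19  0.03] 7.75
0.66 [-6.11 -1.11  0.2  -0.21  1.02 -0.02] 10.25
0.72 [-6.19 -2.01  0.32 -0.34  1.03  0.01] 10.5
0.74 [-5.81 -3.42  0.98 -0.36  1.05  0.  ] 10.75
0.76 [-6.64 -2.39 -0.24 -0.34  1.05 -0.01] 11.0
0.78 [-7.03 -3.42  0.24 -0.42  1.12  0.03] 11.25
0.8 [-6.69 -3.09  0.21 -0.48  1.07 -0.07] 11.5
0.82 [-7.17 -3.93  0.79 -0.46  1.13 -0.03] 11.75
contact 0.8200000000000003 [-7.17 -3.93  0.79 -0.46  1.13 -0.03]
[0.50700689 0.05285297 0.08931984] 11.75 0.013818560842846207
```

The side force is growing because my turning axis is about 1.5 mm off; the twist moment is about 0, so this is not the stop. I'll shift the axis to relieve the force and carry on.

```bash
python3 - <<'E'
from h import *
import json
yaw=-.1535; a=.82; p=np.array([.5084,.0531]); z=.0757+.014
def relieve(F,g=.6):
    global p
    p=p+np.clip(g*F[:2]/6000,-.0008,.0008)
for i in range(4):
    relieve(ft()); arm.move_l([*p,z],rot(yaw+a),feed=.02); 
F=ft();print(p.round(5),F.round(2),arm.current_t()); 
b5=F[5]
while a<1.46:
    a+=.02; arm.move_l([*p,z],rot(yaw+a),feed=.05); F=np.mean([ft() for _ in range(2)],0)
    print(round(a,3),F.round(2))
    if abs(F[5]-b5)>.15 or np.hypot(*F[:2])>10: print("contact");break
    if abs(F[5]-b5)<.06: relieve(F,.4)
print(p,a,arm.current_ee_pos(),arm.current_t()); json.dump([*p,a],open("s.json","w"))
E
```

```text
[0.50634 0.0527 ] [  0.55   0.4  -13.27   0.08  -0.02  -0.05] 12.75
0.84 [  0.51   0.04 -13.3    0.09  -0.24   0.05]
0.86 [ 1.980e+00 -7.300e-01 -1.293e+01 -1.000e-02 -4.200e-01  2.000e-02]
0.88 [  2.88  -1.01 -12.57  -0.12  -0.58   0.08]
0.9 [  3.05  -1.19 -12.96  -0.24  -0.7    0.03]
0.92 [ 3.860e+00 -2.510e+00 -1.249e+01 -3.200e-01 -8.000e-01 -1.000e-02]
0.94 [  2.44   0.22 -13.75  -0.04  -0.7    0.02]
0.96 [  2.11  -0.59 -12.72  -0.11  -0.64   0.02]
0.98 [  1.94  -0.85 -12.95  -0.09  -0.52   0.04]
1.0 [  1.13  -0.41 -12.34  -0.14  -0.53   0.05]
1.02 [  1.71  -1.43 -12.43  -0.26  -0.37  -0.02]
1.04 [ -0.55  -1.76 -12.59  -0.26  -0.26  -0.06]
1.06 [  0.45  -0.99 -12.67  -0.04  -0.18  -0.24]
contact
[0.50667713 0.05232431] 1.06 [0.50656925 0.05236973 0.08966427] 15.75
```

```bash
python3 - <<'E'
from h import *
yaw=-.1535; p=np.array([.50668,.05232]); a=1.0; z0=.0757
arm.move_l([*p,z0+.014],rot(yaw+a),feed=.05); print(a,ft().round(2))
for h in(.0125,.0115,.0105,.0095,.0085,.0078,.0072,.0066):
    arm.move_l([*p,z0+h],rot(yaw+a),feed=.03); F=np.mean([ft() for _ in range(2)],0); print(h,F.round(2),arm.current_ee_pos()[2].round(4))
    if F[2]>-2: break
print(arm.current_t())
E
```

```text
1.0 [ -0.3    2.07 -13.16   0.27  -0.17   0.02]
0.0125 [ -1.04   2.15 -12.35   0.5   -0.04   0.03] 0.0881
0.0115 [ -0.64   3.64 -11.43   0.51   0.03   0.06] 0.0871
0.0105 [ -1.49   2.22 -10.98   0.53   0.1    0.05] 0.0861
0.0095 [ -2.37   2.29 -10.43   0.47   0.22   0.02] 0.0851
0.0085 [ -3.15   1.93 -10.39   0.52   0.32   0.03] 0.0841
0.0078 [ -2.18   2.49 -10.57   0.46   0.41  -0.  ] 0.0834
0.0072 [-3.35  2.53 -9.49  0.52  0.45  0.04] 0.0829
0.0066 [-4.7   1.54 -5.75  0.54  0.74 -0.  ] 0.0824
18.0
```

The spring load held down to about 7 mm and then dropped, so the arm is in the notch. I'll let go, retreat and look.

```bash
python3 - <<'E'
from h import *
p=arm.current_ee_pos(); arm.move_l([p[0],p[1],.0757+.0062],feed=.02); print(ft().round(2))
arm.grip(.05); p=arm.current_ee_pos(); arm.move_l([p[0],p[1],.15],feed=.12)
# move back over the fin, hovering
yaw=-.1535; k=np.array([.5067,.0524]); f=k+.09*np.array([-np.sin(yaw),np.cos(yaw)])
arm.move_to([*f,.15],rot(yaw)); arm.sleep(.2)
im=arm.snapshot("scene")[:,:,::-1]; cv2.imwrite("pics/scene2.png",im); tp=arm.snapshot("top")[:,:,::-1]; cv2.imwrite("pics/top2.png",tp)
a=cv2.resize(im[110:290,290:480],(600,568)); cv2.imwrite("pics/c3.png",a)
k=near(im.astype(int).max(2)<45,(380,176)); q=np.argwhere(k)[:,::-1]; print("bar",q.mean(0),q.min(0),q.max(0))
for h in(0,.007,.0105): print(h,proj("scene",[.5067,.0524,.090+h]))
print(arm.current_t(),ft().round(2),f)
E
```

```text
[-5.28  2.15 -1.05  0.54  0.94  0.07]
bar [382.38016529 181.16528926] [367 175] [394 186]
0 [[380.71897178 181.62786292]]
0.007 [[381.1280044  177.71359156]]
0.0105 [[381.33431358 175.73777134]]
21.0917 [-0.54  0.42  0.02 -0.06 -0.08 -0.02] [0.52046081 0.14134178]
```

View pics/c3.png

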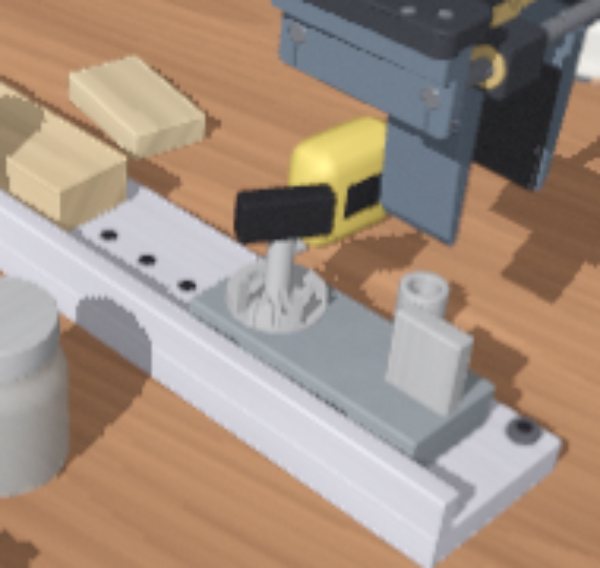

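The bar stands up at row 177.6, which matches the predicted 177.7 for 7 mm up. It is turned crosswise and its crown is clear. The free-force positions also show the grasp was about 2 mm off along the bar, so the axis is near (0.508,0.051) and the fin near (0.522,0.140). Next I'll grip the fin and slide the stop.

```bash
python3 - <<'E'
from h import *
yaw=-.1535; R=rot(yaw); fx=R[:2,1]; fy=np.array([-np.sin(yaw),np.cos(yaw)])
p=np.array([.522,.1397]); z=.0537
arm.move_to([*p,.13],R); arm.move_l([*p,z],feed=.1); arm.sleep(.1); b=np.mean([ft() for _ in range(3)],0);print(b.round(2))
for w in(.02,.016,.014,.010):
    arm.grip(w);F=ft()-b;c=F[:2]@fx;print(w,round(arm.current_width(),4),F.round(2),"fx",c.round(2))
    if abs(c)>3: p=p+fx*np.clip(c/6000,-.001,.001); arm.move_l([*p,z],R,feed=.02); print("shift",p)
F=ft()-b; print(F.round(2),arm.current_ee_pos(),arm.current_t())
for s in np.r_[.002,.005,.01,.02:.0901:.01]:
    q=p-s*fy; arm.move_l([*q,z],R,feed=.04); F=np.mean([ft() for _ in range(2)],0)-b
    print(round(s,4),"fx %.2f fy %.2f fz %.2f"%(F[:2]@fx,F[:2]@fy,F[2]),round(arm.current_t(),2))
    if abs(F[:2]@fy)>7 or abs(F[:2]@fx)>12: print("STOP");break
np.save("p.npy",np.r_[p,s,b])
cv2.imwrite("pics/top3.png",arm.snapshot("top")[300:400,290:450,::-1].repeat(4,0).repeat(4,1))
E
```

```text
[-0.65  0.58  0.06 -0.05 -0.11  0.02]
0.02 0.0198 [ 0.4  -0.12 -1.28  0.07  0.    0.02] fx 0.42
0.016 0.0158 [ 1.26 -0.32 -0.86  0.05  0.03  0.01] fx 1.29
0.014 0.0141 [ 1.88 -1.42  0.03  0.06  0.05 -0.03] fx 2.08
0.01 0.0116 [ 1.86 -1.65 -1.81 -0.03 -0.16 -0.64] fx 2.09
[ 1.86 -1.65 -1.81 -0.03 -0.16 -0.64] [0.52216468 0.13970642 0.05372014] 23.75
0.002 fx 2.12 fy -0.73 fz -1.08 24.0
0.005 fx 4.31 fy -2.00 fz -1.21 24.25
0.01 fx 4.23 fy -2.30 fz -1.57 24.52
0.02 fx 2.93 fy -1.85 fz -1.64 24.93
0.03 fx 3.37 fy -2.85 fz -0.72 25.32
0.04 fx 1.16 fy -2.38 fz 0.19 25.73
0.05 fx -0.90 fy -1.89 fz 2.23 26.12
0.06 fx -3.09 fy -1.92 fz 3.84 26.52
0.07 fx -3.04 fy -2.45 fz 5.10 26.93
0.08 fx -5.36 fy -2.13 fz 5.02 27.32
0.09 fx -4.37 fy -2.37 fz 6.21 27.73
```

View pics/top3.png

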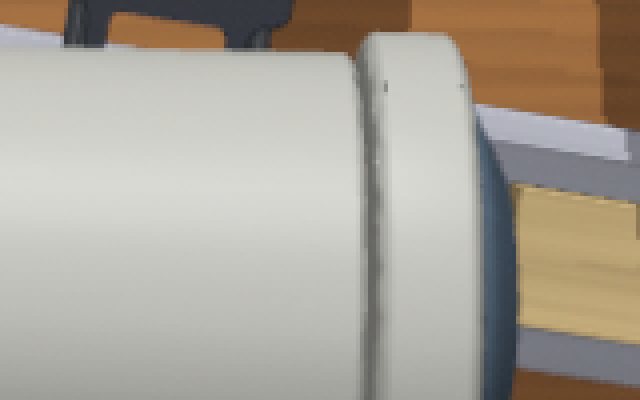

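The arm hides the stop in the top view, where only the board is visible. The block slides freely, so I'll continue in fine steps until I feel contact.

```bash
python3 - <<'E'
from h import *
yaw=-.1535; R=rot(yaw); fx=R[:2,1]; fy=np.array([-np.sin(yaw),np.cos(yaw)])
D=np.load("p.npy");p,s,b=D[:2],D[2],D[3:]; z=.0541; off=0
while s<.116:
    s+=.001 if s<.0985 else .0004
    arm.move_l([*(p-s*fy+off*fx),z],R,feed=.02); F=np.mean([ft() for _ in range(3)],0)-b
    c,d=F[:2]@fx,F[:2]@fy
    if s>.098 or s<.092: print(round(s,4),"fx %.2f fy %.2f fz %.2f"%(c,d,F[2]),(-(arm.current_ee_pos()[:2]-p)@fy).round(5),round(arm.current_t(),2))
    if d>5.: print("contact"); break
    if abs(c)>3: off+=np.clip(c/12000,-.0003,.0003)
D[2]=s;np.save("p.npy",np.r_[D,off])
im=arm.snapshot("scene")[:,:,::-1]; cv2.imwrite("pics/c4.png",cv2.resize(im[110:260,270:450],(720,600)))
E
```

```text
0.091 fx -3.31 fy -0.79 fz -5.99 0.09096 28.02
0.099 fx -1.13 fy 0.14 fz -25.79 0.09913 30.02
0.0994 fx -1.49 fy -0.21 fz -25.93 0.09946 30.27
0.0998 fx -2.13 fy 0.36 fz -24.82 0.09984 30.52
0.1002 fx -2.12 fy 0.58 fz -25.27 0.10025 30.77
0.1006 fx -1.93 fy 0.32 fz -25.19 0.10065 31.02
0.101 fx -2.74 fy 1.58 fz -25.16 0.10104 31.27
0.1014 fx -1.42 fy 1.02 fz -25.04 0.10145 31.52
0.1018 fx -1.63 fy 0.64 fz -25.34 0.10185 31.77
0.1022 fx -0.72 fy 0.90 fz -25.72 0.10225 32.02
0.1026 fx -1.57 fy 0.63 fz -25.08 0.10265 32.27
0.103 fx -1.89 fy 0.15 fz -25.32 0.10305 32.52
0.1034 fx -1.90 fy 0.51 fz -25.24 0.10346 32.77
0.1038 fx -2.04 fy -0.07 fz -24.99 0.10388 33.02
0.1042 fx -1.81 fy 0.81 fz -24.87 0.10425 33.27
0.1046 fx -2.56 fy 1.02 fz -24.76 0.10465 33.52
0.105 fx -1.50 fy 0.82 fz -25.12 0.10504 33.77
0.1054 fx -1.58 fy 1.89 fz -25.16 0.10544 34.02
0.1058 fx -1.96 fy 0.45 fz -25.31 0.10583 34.27
0.1062 fx -1.57 fy 4.98 fz -25.25 0.10598 34.52
0.1066 fx -2.41 fy 9.80 fz -26.18 0.10601 34.77
contact
```

View pics/c4.png

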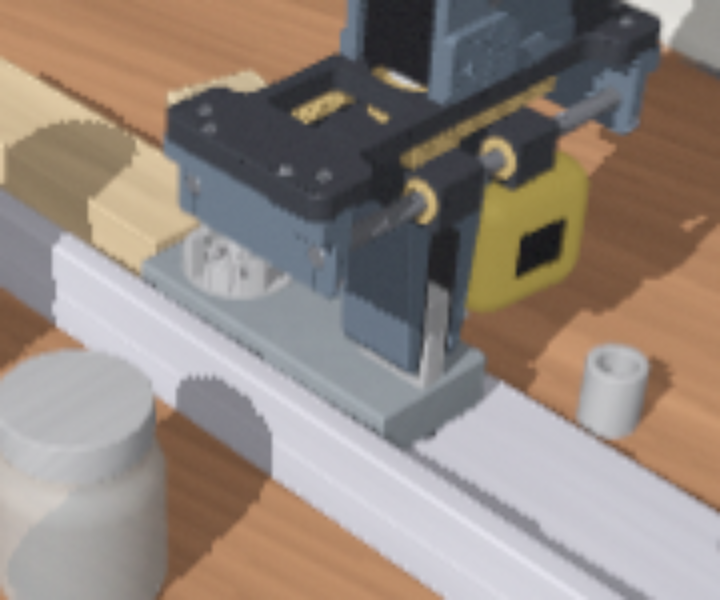

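Contact at 106.0 mm of travel: the fy force rose to 9.8 N, below 16 N, while the TCP stood still. I'll now relieve the forces, let go without pulling the stop back, and retreat.

```bash
python3 - <<'E'
from h import *
yaw=-.1535; R=rot(yaw); fx=R[:2,1]; fy=np.array([-np.sin(yaw),np.cos(yaw)])
D=np.load("p.npy");p,s,b,off=D[:2],D[2],D[3:9],D[9]; z=.0541
def go():
    arm.move_l([*(p-s*fy+off*fx),z],R,feed=.02); F=np.mean([ft() for _ in range(3)],0)-b
    print(round(s,4),z,"fx %.2f fy %.2f fz %.2f"%(F[:2]@fx,F[:2]@fy,F[2]),(-(arm.current_ee_pos()[:2]-p)@fy).round(5)); return F
s-=.0003; F=go()
for i in range(5):
    if F[2]>-5: break
    z-=.0001; F=go()
for i in range(4):
    if F[:2]@fy<2.5: break
    s-=.0001; F=go()
arm.grip(.04); arm.sleep(.2)
q=arm.current_ee_pos(); arm.move_l([q[0],q[1],.16],feed=.12)
arm.move_to([.40,.30,.25],R); arm.sleep(.3)
print(arm.current_t(),ft().round(2))
tp=arm.snapshot("top")[:,:,::-1]; cv2.imwrite("pics/top5.png",tp); sc=arm.snapshot("scene")[:,:,::-1]; cv2.imwrite("pics/scene5.png",sc)
v=np.vstack([cv2.resize(tp[290:410,300:560],(650,300),interpolation=cv2.INTER_CUBIC),cv2.resize(sc[110:230,230:490],(650,300),interpolation=cv2.INTER_CUBIC)])
cv2.imwrite("pics/c5.png",v)
t0=cv2.imread("pics/top0.png").astype(int)
d=np.abs(tp.astype(int)-t0).max(2)[365:410,505:560]>40; print("changed px at far board end",d.sum())
E
```

```text
0.1063 0.0541 fx -1.80 fy 5.12 fz -26.39 0.10599
0.1063 0.054 fx -1.82 fy 5.22 fz -24.34 0.106
0.1063 0.053899999999999997 fx -2.86 fy 5.21 fz -21.39 0.10597
0.1063 0.053799999999999994 fx -3.39 fy 5.29 fz -19.46 0.10598
0.1063 0.05369999999999999 fx -4.09 fy 5.13 fz -17.26 0.10597
0.1063 0.05359999999999999 fx -5.19 fy 5.37 fz -15.30 0.10596
0.1062 0.05359999999999999 fx -3.98 fy 3.30 fz -14.02 0.10597
0.1061 0.05359999999999999 fx -4.01 fy 2.56 fz -14.17 0.10597
0.106 0.05359999999999999 fx -4.10 fy 1.03 fz -14.99 0.10597
40.3667 [ 0.26  0.14 -0.36 -0.02 -0.11  0.01]
changed px at far board end 0
```

View pics/c5.png

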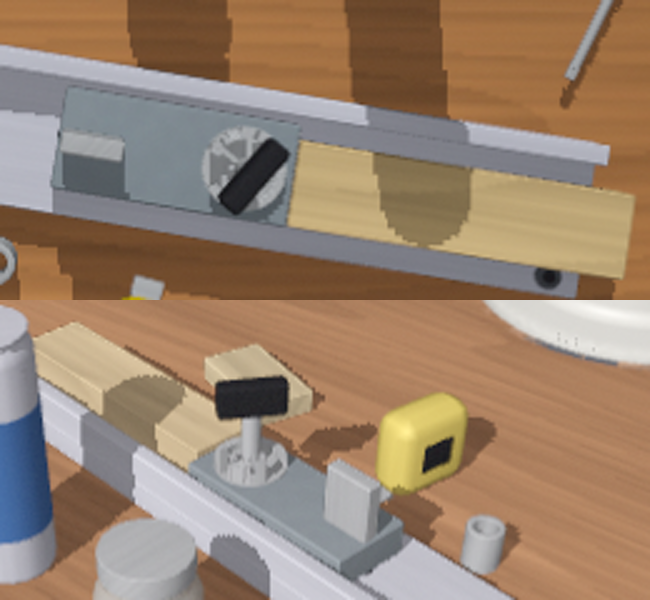

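The final view shows the block's face flush against the board end, the knob up and turned, and can and jar standing. The far board end is unchanged, with no differing pixels. I'm handing it in.

```bash
python3 -c "
from rig import arm
arm.sign_off(); print(arm.current_t())"
```

```text
the job is handed in; nothing more can be done
the job is handed in; nothing more can be done
```

The length stop is unlocked and its face rests against the end of the sample board. I handed the job in at about 40 s of the 72 s allowed; no verdict was reported.

- **Knob:** I lifted it 14 mm and turned it anticlockwise until I felt the stop at about 1.05 rad, at about 0.24 N m (under the damage limit). Then I eased back to 1.00 rad and let it down. The spring load held down to about 7 mm and then dropped away, so the arm is in the notch. After I let go, the camera showed the bar about 7 mm up.
- **Stop:** I slid it 106 mm by the fin until it met the board. The push peaked at 9.8 N, below the 16 N that moves the board. I eased it to about 1 N before letting go.
- **Last checks:** The final pictures show no visible gap between the face and the board. The far end of the board has not changed in the picture, and the can and jar are standing. The gripper is open and clear of everything.

**What was less clean:**
- **Turning axis:** it was about 2 mm off during the first part of the turn, giving a side force on the knob of up to about 10 N until I corrected it.
- **Vertical pull on the fin:** it reached about 26 N near the end of the slide, and about 15 N of it was left when I opened the gripper.
- **Contact after release:** I checked it only by camera, so a gap of a fraction of a millimetre would not have shown.

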